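Stand the fallen jar in its bench holder and unscrew its tight cap

TASK

The square jar has fallen over: stand it upright, cap up, down in the square well of the wooden bench holder, which keeps it from turning. Then unscrew its tight cap (anticlockwise seen from above), stop turning when the threads let go, lift the cap straight off and finish while still holding it level, a couple of centimetres above the mouth of the jar, with the jar left standing in the holder. Do not disturb the other things on the bench.

Things in the scene. Friction and masses are not known exactly. Their poses are not given: they have to be found in the camera images.
- jar: white square plastic jar, 0.24 to 0.42 kg, lying on a flat side, its cap end pointing to the left or left and towards the robot. Body 60 x 60 mm across flats, 72 mm long, then a neck 35 mm wide up to the mouth, 92 mm from the base; 100 mm long with the cap. Origin: centre of its base (30 mm above the bench while it lies); z runs from base to mouth, x and y are square to the flats
- cap: black round ribbed screw cap, 56 mm wide, 24 mm high, 0.07 kg, gripped across any diameter. Origin: centre of its lower rim; z to its closed top. Screwed on, its rim is 76 mm from the jar's base. Three lugs inside stand under ridges of the neck, pressed up by a springy seal (25 N): it turns stiffly (0.2 to 0.4 N m) and cannot be lifted off before it is turned
- cap_top (a point): centre of the cap's top, 24 mm above its rim, 100 mm from the jar's base when screwed on. Turned anticlockwise against the jar by 55 to 70 degrees the cap comes free (it springs up 1.5 mm); after about 85 degrees a stop ends its turn. In the holder the jar itself can turn up to 8 degrees before the well stops it. The cap clears the neck when lifted 16 mm
- jar_mouth (a point): centre of the jar's open mouth, the top of its neck, on its axis 92 mm from the base; z as the jar's
- holder: plywood block 112 x 112 x 40 mm screwed to the bench (fixed) with a square well 64.5 x 64.5 mm, 30 mm deep, open at the top; the well is square to the block's sides. Origin: centre of the underside, on the bench; z up, x and y square to the sides. The jar fits the well in any of its four quarter turns
- holder_well (a point): centre of the floor of the well, 10 mm above the bench; a jar that is fully down has its base here. Keep the arm clear of the big dark green box with organizers on it (270 mm high in all) that stands at the back left of the bench (beyond x = 0.66, y above 0.24) and of the wall cabinets over the back (from x = 0.75)
- yellow_driver: screwdriver with yellow handle, 202 mm long, 28 mm high, lying on the bench; leave it alone
- small_box: small red carton, 26 x 27 x 34 mm; leave it alone
- spool: white spool of line, 53 mm wide, 50 mm high, standing behind; leave it alone
- carton: red carton 46 x 53 x 56 mm, standing behind; leave it alone
- strap: roll of metal strap, 69 mm wide, 19 mm high, lying behind; leave it alone
- tape_measure: dark green tape measure, 32 x 79 x 62 mm, at the right; leave it alone
There are look-alikes about, which are no part of the job. What is shaped like the cap but red is not meant. Several things have the shape of the jar; the one meant has the colours described above.

How it is judged:
By the outcome, as a careful person would: the job done as asked, in the order asked, and still so for the second after the job is handed in, while the arm keeps its last pose, push and grip.
It also fails if it takes over 53 s, if anything falls off the work surface, if the arm or the gripper's body presses on something with over 40 N, if the wrist force passes 120 N, or if a joint passes its speed limit or range.

ROBOT

A 7-joint arm with a two-finger parallel gripper is mounted at the origin on a cart in front of the work surface, level with it; the furniture and walls round the work are solid. World frame = base frame: x ahead of the robot, y to its left, z up, the work surface at z = 0. Lengths are in m, angles in rad, forces in N, time in s.
With the tool pointing down it reaches from about 0.4 to 0.85 m from the base axis. Payload 4.5 kg.
Tool frame: the origin (TCP) lies where the fingers leave the gripper's body, on its centre line; the fingertips stand 64 mm ahead of it and the grasp point (between the pads) lies 45 mm ahead of it; z points along the fingers, y is the line along which they close (so a half turn about z gives the same grasp; the last joint's range is limited). The gripper opens to 88 mm and grips with 3 to 60 N. Pads are 18 mm wide; open, the fingers measure 123 mm over their backs; the gripper's body (75 mm by 187 mm) begins 45 mm behind the grasp point.
Start: joints at [-1.277, 0.689, -0.195, 1.565, 0.157, 0.902, -0.215], TCP at [0.161, 0.604, 0.303] pointing down, gripper open.
Joint ranges: [-3.01, 3.01], [-0.46, 2.08], [-1.47, 1.51], [0.13, 2.56], [-1, 4.14], [0.04, 2.09], [-2.66, 2.66]. Speed limits (rad/s): [2.57, 2.57, 3.14, 3.14, 3.14, 3.14, 3.14].

INTERFACE

Orientations are given as a unit quaternion [x, y, z, w].
In Python, from plant import r gives the robot as it stands.
- The arm moves only by the tool play_rows, never from a script. Its arguments are lists of equal length, an entry for each row: "translation": the shift along the tool's x, y, z in m, a list of three; "delta_rot": the turn, a rotation vector about the tool's x, y, z in degrees, a list of three; "grip": the opening, from -1 (shut) to 1 (fully open). In form: {"translation": [[x, y, z], ...], "delta_rot": [[rx, ry, rz], ...], "grip": [grip, ...]}. A call has 1 to 20 rows; each row shifts and turns the commanded pose from where the row before left it, along the tool's axes as they then stand; what a row does not reach is not made up. A row lasts 1/8 s, in which the tool goes at most 62.5 mm and 10.7 degrees, less where a joint would pass 70% of its speed; a pose out of reach is approached as far as the arm can. A call with a gripper value outside its range is refused whole. The fingers move at their own pace and stop on an object; "squeeze" is the grip in N (left out, the last holds). Time passes only in rows, so rows that do not move let the fingers close. It gives the time, the measured TCP pose, the force, the opening and the grip force at its end, in the units of the state.
- r.get_state(): the state, without advancing time (a new reading comes with each control period).
- r.snapshot(name): name is "scene" or "top" or "wrist"; returns the picture (420x560x3 uint8, blue, green, red); there is no depth.
- r.get_calibration(name): a dict with "intrinsics" (3x3 intrinsics, pixels), "eye" and "rotation" of the camera in the world. Camera axes: x right, y up, looking along -z (the intrinsics and any distortion apply to the point x, -y, -z); pixel columns grow to the right and rows downward; lengths in m; the calibration is good to about 2 mm. The wrist camera is an equidistant fisheye: a pixel r from the principal point sees the ray r / f radians off the axis. A picture is of the moment at which its call begins: read the wrist's pose just before it. get_calibration takes no time and is no camera call; for the wrist camera it gives the pose at the moment of the call.
- r.finish_job(): hands the job in; it is judged then, once.
Trained networks look in the newest picture that a camera, given by its name, has taken for a name from the list of things; names that differ only in an ending like _2 or _b are one class to them, and where a whole thing is asked for, a point or a joint stands for the part that bears it (a point fixed in the world has none). Each returns a list of dicts, best first, with "confidence" (0 to 1); they miss things now and then, are a little off and sometimes report something else, mostly with a low value. They report only what shows in the picture. A call takes as long as a camera call. They do not tell look-alikes from the thing itself.
- r.look_for(camera, target): "point" ([x, y, z] in m, in world coordinates, good to about 4 mm: the middle of the surface that is visible of it).
- r.silhouettes(camera, target): "pixels" (420x560 bool, what is visible of it).
The state is a dict: "clock": time; "q": joint angles; "qd": joint speeds; "joint_torque": joint torques, N m; "tool_pos": TCP position; "eef_rot": TCP orientation; "contact_force": force on the tool from outside, world axes, zero at the start; "moment": the same for the moment, N m; "opening": opening from 0.0 (shut) to 1.0 (fully open); "finger_force": force on a finger pad.
Only numpy, scipy, OpenCV 4.12 (cv2) and the standard library are available. Lean on these libraries where they do the work, as an engineer would, in place of code of your own. Each camera call takes 0.05 s, during which the arm holds its last target. There are 200 camera calls.

## Working session

There is one attempt and no reset: what is moved stays moved. The work goes in short steps, Python scripts to look and compute and a tool call to move; the robot and the scene stay as the last step left them, time stands still between calls to the robot, and variables do not carry over. Pictures are saved under pics/ and viewed, at most 10 in all, crops included, and the job is handed in when it is done.

Besides the shell and the picture viewer there is one more tool, called after "Call:" by a JSON object that holds its "api" and its "payload". play_rows: Moves the arm, as the interface text tells. Its arguments: {"type":"object","properties":{"translation":{"type":"array","items":{"type":"array","items":{"type":"number"}}},"delta_rot":{"type":"array","items":{"type":"array","items":{"type":"number"}}},"grip":{"type":"array","items":{"type":"number"}},"squeeze":{"type":"number"}},"required":["translation","delta_rot","grip"]}

```bash
mkdir -p pics; ls
cat > h.py <<'E'
import numpy as np, cv2
from plant import r
from scipy.spatial.transform import Rotation as R
def cal(n):
    c=r.get_calibration(n); return np.array(c["intrinsics"]),np.array(c["eye"]),np.array(c["rotation"])
def proj(n,p,c=None):
    K,e,M=c or cal(n); q=M.T@(np.asarray(p)-e); q=np.array([q[0],-q[1],-q[2]])
    if n=="wrist":
        th=np.arctan2(np.hypot(q[0],q[1]),q[2]); u=q[:2]/max(1e-9,np.hypot(*q[:2]))
        return np.array([K[0,0]*th*u[0]+K[0,2],K[1,1]*th*u[1]+K[1,2]])
    return (K@(q/q[2]))[:2]
def ray(n,px,c=None):
    K,e,M=c or cal(n); a=(px[0]-K[0,2])/K[0,0]; b=(px[1]-K[1,2])/K[1,1]
    if n=="wrist":
        th=np.hypot(a,b); s=np.sin(th)/max(th,1e-9); d=np.array([a*s,b*s,np.cos(th)])
    else: d=np.array([a,b,1.])
    d=M@np.array([d[0],-d[1],-d[2]]); return e,d/np.linalg.norm(d)
def atz(n,px,z,c=None):
    e,d=ray(n,px,c); return e+d*(z-e[2])/d[2]
def tri(rays):
    A=0;b=0
    for e,d in rays:
        P=np.eye(3)-np.outer(d,d);A=A+P;b=b+P@e
    p=np.linalg.solve(A,b); return p,[np.linalg.norm((np.eye(3)-np.outer(d,d))@(p-e)) for e,d in rays]
E
python3 - <<'E'
from h import *
for n in ("scene","top"):
    im=r.snapshot(n); cv2.imwrite(f"pics/{n}0.png",im)
    K,e,M=cal(n); print(n,K.round(1).tolist(),e.round(3),M.round(3).tolist())
    for t in ("jar","cap","holder","holder_well"):
        for d in r.look_for(n,t)[:5]:
            print(t,np.round(d["point"],3),round(d["confidence"],2),proj(n,d["point"]).round())
s=r.get_state(); print(s)
E
```

```text
pics
scene [[483.2, 0.0, 293.3], [0.0, 483.2, 205.5], [0.0, 0.0, 1.0]] [0.185 0.578 0.855] [-0.091, 0.362, 0.902, -0.215]Traceback (most recent call last):
  File "<stdin>", line 7, in <module>
  File "h.py", line 7, in proj
    K,e,M=c or cal(n); q=M.T@(np.asarray(p)-e); q=np.array([q[0],-q[1],-q[2]])
                         ~~~^^~~~~~~~~~~~~~~~~
ValueError: matmul: Input operand 1 has a mismatch in its core dimension 0, with gufunc signature (n?,k),(k,m?)->(n?,m?) (size 3 is different from 4)
```

```bash
sed -i 's/np.array(c\["rotation"\])/R.from_quat(c["rotation"]).as_matrix()/' h.py
python3 - <<'E'
from h import *
for n in ("scene","top"):
    im=r.snapshot(n); cv2.imwrite(f"pics/{n}0.png",im)
    K,e,M=cal(n); print(n,K.round(1).tolist(),e.round(3),(-M[:,2]).round(3).tolist())
    for t in ("jar","cap","holder","holder_well"):
        for d in r.look_for(n,t)[:5]:
            print(t,np.round(d["point"],3),round(d["confidence"],2),proj(n,d["point"]).round())
s=r.get_state(); print(s)
a=cv2.imread("pics/scene0.png");b=cv2.imread("pics/top0.png")
E
```

```text
scene [[483.2, 0.0, 293.3], [0.0, 483.2, 205.5], [0.0, 0.0, 1.0]] [0.185 0.578 0.855] [0.32, -0.614, -0.722]
jar [0.564 0.172 0.064] 0.85 [218. 289.]
jar [ 0.352 -0.097  0.055] 0.62 [369. 235.]
cap [0.537 0.216 0.047] 0.65 [218. 317.]
cap [0.433 0.18  0.025] 0.57 [276. 330.]
holder [ 0.538 -0.21   0.035] 0.61 [314. 183.]
holder [ 0.451 -0.419  0.045] 0.29 [377. 142.]
holder_well [ 0.546 -0.202  0.036] 0.66 [309. 184.]
top [[531.4, 0.0, 278.8], [0.0, 531.4, 203.7], [0.0, 0.0, 1.0]] [ 0.286 -0.096  1.267] [0.189, 0.013, -0.982]
jar [0.562 0.163 0.061] 0.88 [174. 188.]
jar [ 0.36  -0.113  0.056] 0.69 [296. 272.]
cap [0.564 0.163 0.06 ] 0.75 [174. 188.]
cap [0.439 0.169 0.022] 0.63 [175. 243.]
cap [0.536 0.208 0.056] 0.56 [155. 201.]
holder [ 0.542 -0.213  0.038] 0.6 [335. 194.]
holder [0.564 0.164 0.058] 0.27 [174. 188.]
holder_well [ 0.543 -0.209  0.042] 0.76 [334. 193.]
{'clock': 0.6, 'q': array([-1.27723069,  0.68906759, -0.19458373,  1.56532369,  0.15731143,
        0.90247453, -0.21511073]), 'qd': array([ 4.65558561e-04,  3.39509768e-05,  1.57613119e-03, -2.23537611e-03,
        5.16229521e-04,  2.19245042e-04, -2.73717335e-04]), 'joint_torque': array([ 7.29071253e-04, -5.27253556e+01, -1.26636900e+00, -1.53677434e+01,
       -5.20322635e-02, -2.91714978e-04,  3.33584330e-05]), 'tool_pos': array([0.1605232 , 0.60405007, 0.30275622]), 'eef_rot': array([1.29513448e-01, 9.91577664e-01, 5.47150728e-05, 1.01305011e-05]), 'contact_force': array([-1.47907599, -0.26670264,  0.24970967]), 'moment': array([0.03229371, 0.0188264 , 0.01005635]), 'finger_force': 0.0, 'opening': 0.9962216053636277}
```

View pics/scene0.png

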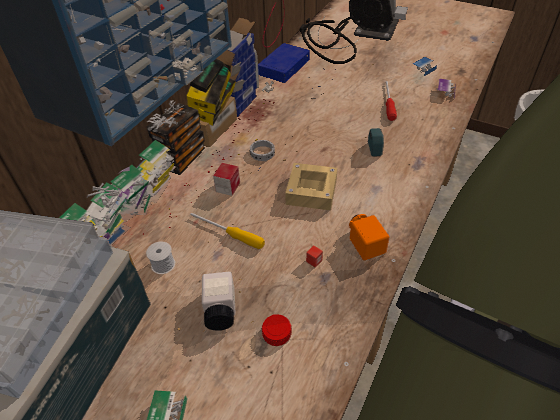

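View pics/top0.png

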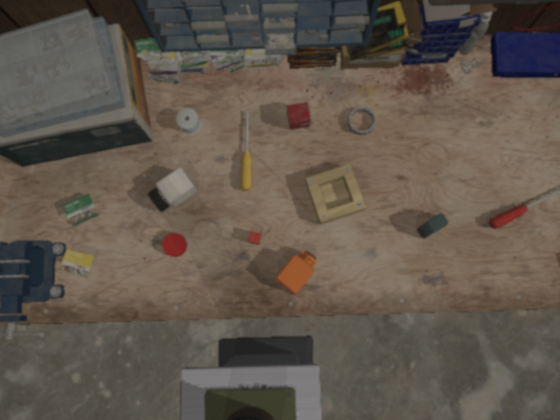

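Candidates for the jar: the white jar with black cap, scene (218,300) / top (174,188), and the orange jar, scene (369,238) / top (296,272). Candidates for the cap: the black cap at scene (218,317), and the loose red one at scene (277,330) / top (175,243). By the description I choose the white jar with the black cap. The holder is the plywood block at scene (312,186) / top (335,194). Next I fit poses from silhouettes and crop the jar.

```bash
cat >> h.py <<'E'
from scipy.optimize import minimize
def yawR(a): return R.from_euler('z',a).as_matrix()
def boxpts(lx,ly,z0,z1): return np.array([[sx*lx/2,sy*ly/2,z] for sx in(-1,1) for sy in(-1,1) for z in(z0,z1)])
def cylx(rad,x0,x1,zc):
    t=np.linspace(0,2*np.pi,32); return np.array([[x,rad*np.cos(k),zc+rad*np.sin(k)] for x in(x0,x1) for k in t])
# lying jar: local x = jar axis (base->cap), origin at base centre on bench level
JARB=np.array([[x,y,z] for x in(0,.072) for y in(-.03,.03) for z in(0,.06)]); CAPL=cylx(.028,.076,.100,.03)
HOLD=boxpts(.112,.112,0,.04)
def mask(n,parts,p,c):
    m=np.zeros((420,560),np.uint8)
    for P in parts:
        W=P@yawR(p[2]).T+[p[0],p[1],p[3] if len(p)>3 else 0]
        px=np.array([proj(n,w,c) for w in W])
        cv2.fillConvexPoly(m,cv2.convexHull(np.round(px*16).astype(np.int32)),1,shift=4)
    return m>0
def fit(obs,p0):
    # obs: list of (cam, calib, [(parts, mask)])
    def f(p):
        L=0
        for n,c,prs in obs:
            for parts,m in prs:
                k=mask(n,parts,p,c); L+=1-(k&m).sum()/(k|m).sum()
        return L
    s=np.array([.01,.01,.1,.01][:len(p0)]); sim=np.array([p0]+[np.array(p0)+s*e for e in np.eye(len(p0))])
    q=minimize(f,p0,method="Nelder-Mead",options=dict(initial_simplex=sim,xatol=1e-4,fatol=1e-4)); return q.x,q.fun
def sil(n,t,near):
    L=r.silhouettes(n,t); best=None
    for d in L:
        m=np.array(d["pixels"],bool); c=np.argwhere(m).mean(0)[::-1]
        print(n,t,round(d["confidence"],2),m.sum(),c.round())
        if best is None and np.linalg.norm(c-near)<25: best=m
    return best
E
python3 - <<'E'
from h import *
oj=[];oh=[]
for n,nj,nc,nh in (("scene",(218,295),(218,317),(312,186)),("top",(174,188),(160,198),(335,194))):
    im=r.snapshot(n); c=cal(n)
    mj=sil(n,"jar",nj); mc=sil(n,"cap",nc); mh=sil(n,"holder",nh)
    oj.append((n,c,mj,mc)); 
    if mh is not None: oh.append((n,c,[([HOLD],mh)]))
    if n=="scene":
        v=cv2.resize(im[240:360,160:320],None,fx=4,fy=4,interpolation=cv2.INTER_CUBIC)
        for m,col in((mj,(0,255,0)),(mc,(0,0,255))):
            if m is not None:
                M=cv2.resize(m[240:360,160:320].astype(np.uint8),None,fx=4,fy=4,interpolation=0)
                cs,_=cv2.findContours(M,0,2); cv2.drawContours(v,cs,-1,col,1)
        cv2.imwrite("pics/crop1.png",v)
np.save("obs.npy",np.array([(n,mj,mc) for n,c,mj,mc in oj],dtype=object),allow_pickle=True)
for dim in (3,4):
    print("holder",fit(oh,[.54,-.21,.33]+[0]*(dim-3)),[fit([o],[.54,-.21,.33]) for o in oh] if dim==3 else "")
    for whole in (0,1):
        ob=[(n,c,[([JARB,CAPL] if whole else [JARB],mj)]) for n,c,mj,mc in oj if mj is not None]
        print("jar",whole,fit(ob,[.585,.14,2.15]+[0]*(dim-3)))
E
```

```text
scene jar 0.63 1294 [368. 236.]
scene jar 0.57 1071 [218. 289.]
scene cap 0.73 769 [277. 330.]
scene cap 0.71 673 [218. 318.]
scene holder 0.64 1912 [311. 186.]
top jar 0.64 987 [296. 271.]
top jar 0.57 971 [175. 187.]
top cap 0.75 439 [173. 244.]
top cap 0.56 250 [157. 200.]
top holder 0.65 2355 [335. 194.]
top holder 0.63 223 [158. 200.]
holder (array([ 0.54475729, -0.21337304,  0.3109923 ]), np.float64(0.12805898511817404)) [(array([ 0.54561789, -0.21533061,  0.31216485]), np.float64(0.07049100631988336)), (array([ 0.54567557, -0.21238374,  0.29015726]), np.float64(0.04657756176589711))]
jar 0 (array([0.59221825, 0.13507228, 2.18542205]), np.float64(0.4203019831188065))
jar 1 (array([0.59445269, 0.13109448, 2.18233607]), np.float64(0.6915428631851216))
holder (array([ 0.54501687, -0.21242682,  0.32378973,  0.00169728]), np.float64(0.13074338696312315)) 
jar 0 (array([ 5.93167963e-01,  1.35499261e-01,  2.19974184e+00, -1.85208182e-03]), np.float64(0.41705438598622435))
jar 1 (array([ 0.59530594,  0.13388208,  2.20668749, -0.00578482]), np.float64(0.6832299622058334))
```

View pics/crop1.png

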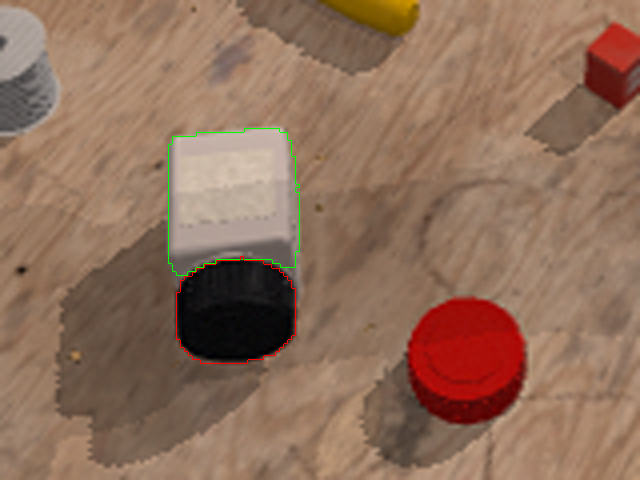

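The crop shows the white body (green outline, about scene 202–234 x 273–308) with the black cap screwed on at (218,317). The red cap at scene (277,330) is the loose look-alike. I'll refit the jar using body and cap together.

Run:
```python
from h import *
o=np.load("obs.npy",allow_pickle=True); ob=[]
for n,mj,mc in o:
    mj=mj.astype(bool);mc=mc.astype(bool)
    ob.append((n,cal(n),[([JARB,CAPL],mj|mc),([CAPL],mc)]))
for k in ([0],[1],[0,1]):
    print(fit([ob[i] for i in k],[.593,.135,2.19]))
p,f=fit(ob,[.593,.135,2.19,0]); print(p,f)
a=np.array([np.cos(p[2]),np.sin(p[2]),0]); b=np.array([p[0],p[1],0])
print("grasp axis point g=.056",b+.056*a+[0,0,.03],"yaw deg",np.degrees(p[2]))
s=r.get_state(); print(R.from_quat(s["eef_rot"]).as_matrix().round(3).tolist())
c=cal("wrist"); T=R.from_quat(s["eef_rot"]).as_matrix()
print("wrist cam in tool: pos",T.T@(c[1]-s["tool_pos"]),"look",T.T@(-c[2][:,2]),"right",T.T@c[2][:,0],c[0][0])
```

```text
(array([0.59337988, 0.13647159, 2.17125383]), np.float64(0.13735086410681752))
(array([0.59563335, 0.13816376, 2.21022326]), np.float64(0.25973260027489686))
(array([0.59395679, 0.13651981, 2.18920948]), np.float64(0.4217908401871254))
[5.94088729e-01 1.36574789e-01 2.19190367e+00 2.21058099e-04] 0.41697977315015733
grasp axis point g=.056 [0.56150031 0.18211592 0.03      ] yaw deg 125.58682927186356
[[-0.966, 0.257, -0.0], [0.257, 0.966, 0.0], [0.0, 0.0, -1.0]]
wrist cam in tool: pos [ 8.20428851e-02 -3.62349118e-05 -8.22794470e-02] look [-3.12588027e-01  5.66292159e-04  9.49888628e-01] right [ 3.33342715e-05  9.99999828e-01 -5.85197202e-04] [325.1922621    0.         278.15504712]
```

```bash
cat >> h.py <<'E'
def plan(pos,Rt,n,start=None):
    s=r.get_state(); p0,R0=(s["tool_pos"],R.from_quat(s["eef_rot"])) if start is None else start
    Rt=R.from_matrix(Rt) if not isinstance(Rt,R) else Rt
    rv=(R0.inv()*Rt).as_rotvec()/n; dp=(np.asarray(pos)-p0)/n; Rk=R0; T=[]
    for k in range(n):
        T.append((Rk.inv().apply(dp)).round(4).tolist()); Rk=Rk*R.from_rotvec(rv)
    print("n",n,"step mm",round(np.linalg.norm(dp)*1e3,1),"rot deg",np.degrees(rv).round(2).tolist()); print(T)
    return np.asarray(pos),Rt
def down(hx,pitch=0):
    "tool pointing down, tool x at heading hx (deg), then pitched about tool y"
    return R.from_matrix(yawR(np.radians(hx))@np.diag([1,-1,-1.]))*R.from_rotvec([0,np.radians(pitch),0])
E
python3 - <<'E'
from h import *
A=plan([.52,.24,.30],down(125.5),14)
a=np.array([np.cos(2.19),np.sin(2.19),0]); Rg=down(125.5,-40); z=Rg.apply([0,0,1]); print(z)
P=np.array([.5615,.182,.03]); B=plan(P-.155*z,Rg,5,A)
E
```

```text
n 14 step mm 36.5 rot deg [0.0, -0.0, 2.83]
[[-0.0315, -0.0185, 0.0002], [-0.0324, -0.017, 0.0002], [-0.0332, -0.0153, 0.0002], [-0.0339, -0.0137, 0.0002], [-0.0345, -0.012, 0.0002], [-0.0351, -0.0103, 0.0002], [-0.0355, -0.0085, 0.0002], [-0.0359, -0.0068, 0.0002], [-0.0362, -0.005, 0.0002], [-0.0364, -0.0032, 0.0002], [-0.0365, -0.0014, 0.0002], [-0.0365, 0.0004, 0.0002], [-0.0365, 0.0022, 0.0002], [-0.0363, 0.004, 0.0002]]
[ 0.37326866 -0.52330337 -0.76604444]
n 5 step mm 30.8 rot deg [0.0, -8.0, 0.0]
[[0.0057, 0.0, 0.0303], [0.0098, 0.0, 0.0292], [0.0138, 0.0, 0.0275], [0.0175, 0.0, 0.0253], [0.0208, 0.0, 0.0227]]
```

Call:
{"api": "play_rows", "payload": {"translation": [[-0.032,-0.018,0],[-0.032,-0.017,0],[-0.033,-0.015,0],[-0.034,-0.014,0],[-0.034,-0.012,0],[-0.035,-0.01,0],[-0.036,-0.009,0],[-0.036,-0.007,0],[-0.036,-0.005,0],[-0.036,-0.003,0],[-0.037,-0.001,0],[-0.037,0,0],[-0.036,0.002,0],[-0.036,0.004,0],[0,0,0]], "delta_rot": [[0,0,2.8],[0,0,2.8],[0,0,2.8],[0,0,2.8],[0,0,2.8],[0,0,2.9],[0,0,2.9],[0,0,2.9],[0,0,2.9],[0,0,2.8],[0,0,2.8],[0,0,2.8],[0,0,2.8],[0,0,2.8],[0,0,0]], "grip": [1,1,1,1,1,1,1,1,1,1,1,1,1,1,1]}}

```text
clock: 2.88
tool_pos: [0.5218, 0.2373, 0.3027]
eef_rot: [0.46, 0.888, -0.0, 0.001]
contact_force: [-0.2, -0.2, 0.8]
opening: 0.998
finger_force: 0.0
```

Run:
```python
from h import *
c=cal("wrist"); im=r.snapshot("wrist"); 
p=[.594,.1366,2.191]
ctr=proj("wrist",[.5615,.182,.05],c); cc=proj("wrist",[.543,.208,.05],c); print(ctr,cc)
mj=sil("wrist","jar",ctr); mc=sil("wrist","cap",cc)
v=im.copy()
for m,col in((mj,(0,255,0)),(mc,(0,0,255))):
    if m is not None:
        cs,_=cv2.findContours(m.astype(np.uint8),0,2); cv2.drawContours(v,cs,-1,col,1)
if mj is not None and mc is not None:
    o=np.load("obs.npy",allow_pickle=True)
    W=("wrist",c,[([JARB,CAPL],mj|mc),([CAPL],mc)])
    print(fit([W],p)); q,f=fit([W],p+[0]); print(q,f)
    ob=[(n,cal(n),[([JARB,CAPL],a.astype(bool)|b.astype(bool)),([CAPL],b.astype(bool))]) for n,a,b in o]
    q,f=fit(ob+[W],p+[0]); print("all",q,f)
    cs,_=cv2.findContours(mask("wrist",[JARB,CAPL],q,c).astype(np.uint8),0,2); cv2.drawContours(v,cs,-1,(255,0,255),1)
cv2.imwrite("pics/w1.png",v); print(r.get_state()["q"].round(2))
```

```text
[278.86272001 245.27025763] [278.74977463 218.57537934]
wrist jar 0.68 3221 [278. 259.]
wrist cap 0.63 1569 [279. 213.]
wrist cap 0.57 1830 [188. 182.]
(array([0.59172234, 0.13554578, 2.14913269]), np.float64(0.1313494758783682))
[ 0.59324596  0.13313184  2.15501721 -0.00850412] 0.08376479358533073
all [ 5.93928265e-01  1.36157971e-01  2.18181575e+00 -1.54456971e-03] 0.5582579854047579
[-0.48  0.61 -0.05  1.73  0.04  0.79  0.06]
```

View pics/w1.png

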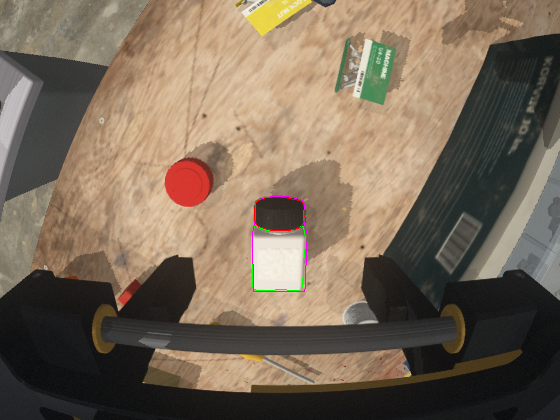

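The wrist picture shows the white jar lying at (279,260) with its black cap at (279,213). It is nearly in line with the tool, clear of the red cap at (188,182), and all views agree within about 3 mm. Next is the tilted pre-grasp.

Run:
```python
from h import *
Rg=down(124.5,-40); z=Rg.apply([0,0,1]); P=np.array([.5614,.182,.03])
B=plan(P-.155*z,Rg,6); C=plan(P-.055*z,Rg,3,B)
```

```text
n 6 step mm 26.0 rot deg [0.06, -6.68, 0.18]
[[0.0044, 0.0003, 0.0257], [0.0073, 0.0003, 0.025], [0.0102, 0.0003, 0.024], [0.0129, 0.0003, 0.0226], [0.0154, 0.0003, 0.021], [0.0178, 0.0003, 0.019]]
n 3 step mm 33.3 rot deg [0.0, 0.0, 0.0]
[[-0.0, 0.0, 0.0333], [-0.0, 0.0, 0.0333], [-0.0, 0.0, 0.0333]]
```

Call:
{"api": "play_rows", "payload": {"translation": [[0.004,0,0.026],[0.007,0,0.025],[0.01,0,0.024],[0.013,0,0.023],[0.015,0,0.021],[0.018,0,0.019],[0,0,0],[0,0,0]], "delta_rot": [[0,-6.7,0.2],[0,-6.7,0.2],[0,-6.7,0.2],[0,-6.7,0.2],[0,-6.7,0.2],[0,-6.6,0.2],[0,0,0],[0,0,0]], "grip": [1,1,1,1,1,1,1,1]}}

```text
clock: 4.03
tool_pos: [0.5058, 0.2609, 0.1494]
eef_rot: [0.44, 0.83, -0.156, 0.304]
contact_force: [0.5, -0.3, 1.0]
opening: 0.999
finger_force: 0.0
```

Run:
```python
from h import *
Rg=down(124.5,-40); z=Rg.apply([0,0,1]); P=np.array([.5614,.182,.03])
s=r.get_state(); print(s["q"].round(2)); C=plan(P-.055*z,Rg,5)
c=cal("wrist"); im=r.snapshot("wrist"); q=[.593,.1358,2.175]
v=im.copy(); cs,_=cv2.findContours(mask("wrist",[JARB,CAPL],q,c).astype(np.uint8),0,2); cv2.drawContours(v,cs,-1,(255,0,255),1)
cv2.imwrite("pics/w2.png",v)
```

```text
[-1.16  1.04  0.57  1.88  0.43  0.49 -0.62]
n 5 step mm 19.7 rot deg [0.06, 0.01, -0.08]
[[0.0006, 0.0001, 0.0197], [0.0006, 0.0001, 0.0197], [0.0006, 0.0002, 0.0197], [0.0006, 0.0002, 0.0197], [0.0006, 0.0002, 0.0197]]
```

View pics/w2.png

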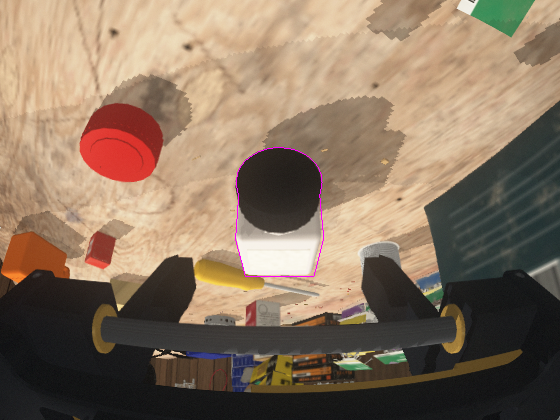

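The predicted outline lies right on the jar at (279,215). I'll go in and grip.

Call:
{"api": "play_rows", "payload": {"translation": [[0.001,0,0.02],[0.001,0,0.02],[0,0,0.02],[0,0,0.02],[0.001,0,0.018],[0,0,0],[0,0,0],[0,0,0],[0,0,0],[0,0,0],[0,0,0]], "delta_rot": [[0,0,0],[0,0,0],[0,0,0],[0,0,0],[0,0,0],[0,0,0],[0,0,0],[0,0,0],[0,0,0],[0,0,0],[0,0,0]], "grip": [1,1,1,1,1,1,0.2,0.2,0.2,0.2,0.2], "squeeze": 45}}

```text
clock: 5.45
tool_pos: [0.5402, 0.2118, 0.0715]
eef_rot: [0.439, 0.831, -0.157, 0.305]
contact_force: [-2.6, 3.2, 5.7]
opening: 0.679
finger_force: 45.0
```

Run:
```python
from h import *
s=r.get_state(); T=R.from_quat(s["eef_rot"]); 
jb=T.inv().apply(np.array([.593,.1358,.03])-s["tool_pos"]); ja=T.inv().apply([np.cos(2.175),np.sin(2.175),0]); print("jar base in tool",jb,ja); np.save("jb.npy",np.array([jb,ja]))
Z=(s["tool_pos"]+[0,0,.06],T); plan(Z[0],T,3)
A=plan([.50,.15,.28],down(124.5),6,Z); B=plan([.465,-.238,.30],down(17.8),12,A)
```

```text
jar base in tool [-0.04405384  0.00024486  0.09128916] [ 0.76506536 -0.00291893 -0.64394602]
n 3 step mm 20.0 rot deg [0.0, 0.0, 0.0]
[[-0.0129, 0.0002, -0.0153], [-0.0129, 0.0002, -0.0153], [-0.0129, 0.0002, -0.0153]]
n 6 step mm 27.6 rot deg [0.07, 6.68, -0.03]
[[-0.0196, -0.0112, -0.016], [-0.0176, -0.0112, -0.0181], [-0.0154, -0.0112, -0.02], [-0.0129, -0.0113, -0.0217], [-0.0103, -0.0113, -0.023], [-0.0075, -0.0113, -0.0241]]
n 12 step mm 32.5 rot deg [0.0, 0.0, 8.89]
[[-0.025, -0.0207, -0.0017], [-0.0279, -0.0166, -0.0017], [-0.0301, -0.0121, -0.0017], [-0.0316, -0.0073, -0.0017], [-0.0324, -0.0023, -0.0017], [-0.0324, 0.0027, -0.0017], [-0.0315, 0.0077, -0.0017], [-0.03, 0.0125, -0.0017], [-0.0277, 0.017, -0.0017], [-0.0247, 0.021, -0.0017], [-0.0212, 0.0246, -0.0017], [-0.0171, 0.0276, -0.0017]]
```

Call:
{"api": "play_rows", "payload": {"translation": [[-0.013,0,-0.015],[-0.013,0,-0.015],[-0.013,0,-0.015],[-0.02,-0.011,-0.016],[-0.018,-0.011,-0.018],[-0.015,-0.011,-0.02],[-0.013,-0.011,-0.022],[-0.01,-0.011,-0.023],[-0.008,-0.011,-0.024],[0,0,0]], "delta_rot": [[0,0,0],[0,0,0],[0,0,0],[0,6.7,0],[0,6.7,0],[0,6.7,0],[0,6.7,0],[0,6.7,0],[0,6.6,0],[0,0,0]], "grip": [0.2,0.2,0.2,0.2,0.2,0.2,0.2,0.2,0.2,0.2]}}

```text
clock: 6.7
tool_pos: [0.5028, 0.1441, 0.2802]
eef_rot: [0.47, 0.883, 0.003, 0.003]
contact_force: [0.1, -0.9, -4.3]
opening: 0.674
finger_force: 45.0
```

Call:
{"api": "play_rows", "payload": {"translation": [[-0.025,-0.021,-0.002],[-0.028,-0.017,-0.002],[-0.03,-0.012,-0.002],[-0.032,-0.007,-0.002],[-0.032,-0.002,-0.002],[-0.032,0.003,-0.002],[-0.032,0.008,-0.002],[-0.03,0.013,-0.002],[-0.028,0.017,-0.001],[-0.025,0.021,-0.001],[-0.021,0.025,-0.001],[-0.017,0.028,-0.001],[0,0,0],[0,0,0]], "delta_rot": [[0,0,8.9],[0,0,8.9],[0,0,8.9],[0,0,8.9],[0,0,8.9],[0,0,8.9],[0,0,8.9],[0,0,8.9],[0,0,8.9],[0,0,8.9],[0,0,8.9],[0,0,8.9],[0,0,0],[0,0,0]], "grip": [0.2,0.2,0.2,0.2,0.2,0.2,0.2,0.2,0.2,0.2,0.2,0.2,0.2,0.2]}}

```text
clock: 8.45
tool_pos: [0.467, -0.2388, 0.2963]
eef_rot: [0.988, 0.155, 0.002, -0.002]
contact_force: [-0.1, 1.2, -3.0]
opening: 0.676
finger_force: 45.0
```

Run:
```python
from h import *
s=r.get_state(); T=R.from_quat(s["eef_rot"]); print(s["q"].round(2))
c=cal("wrist"); im=r.snapshot("wrist"); print(proj("wrist",[.545,-.213,.04],c))
mh=sil("wrist","holder",proj("wrist",[.545,-.213,.03],c))
v=im.copy()
if mh is not None:
    W=[("wrist",c,[([HOLD],mh)])]; p,f=fit(W,[.545,-.213,.31]); print(p,f); print(fit(W,[.545,-.213,.31,0]))
    cs,_=cv2.findContours(mask("wrist",[HOLD],p,c).astype(np.uint8),0,2); cv2.drawContours(v,cs,-1,(255,0,255),1)
    cs,_=cv2.findContours(mh.astype(np.uint8),0,2); cv2.drawContours(v,cs,-1,(0,255,0),1)
    for z in (.04,.01):
        W4=np.array([[x,y,z] for x,y in ((-1,-1),(1,-1),(1,1),(-1,1))])*[.03225,.03225,1]@yawR(p[2]).T+[p[0],p[1],0]
        cv2.polylines(v,[np.round([proj("wrist",w,c) for w in W4]).astype(np.int32)],True,(255,255,0),1)
jb,ja=np.load("jb.npy"); 
for k in (0,.1): cv2.circle(v,tuple(int(a) for a in proj("wrist",s["tool_pos"]+T.apply(jb+k*ja),c)),3,(0,0,255),-1)
cv2.imwrite("pics/w3.png",v); cv2.imwrite("pics/w3raw.png",im)
```

```text
[ 0.19  0.59  0.32  1.89 -0.28  0.71 -0.59]
[278.82538002 108.61140828]
wrist holder 0.61 11550 [278. 110.]
[ 0.54455068 -0.21261555  0.27972739] 0.011874032008260205
(array([ 5.44587282e-01, -2.12550148e-01,  2.80213679e-01, -4.34575253e-04]), np.float64(0.011801188732879608))
```

View pics/w3.png

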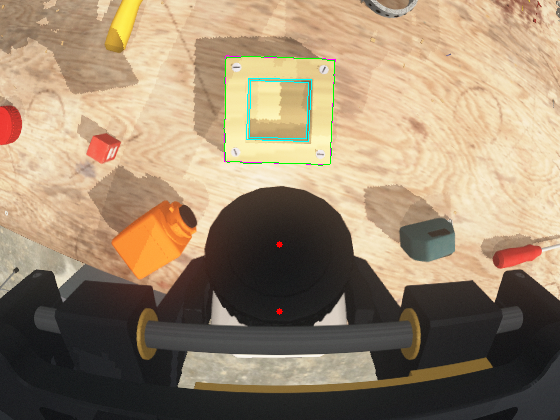

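The wrist picture shows the holder at (279,110), its outline matching the fit to 0.99, and the jar held with the cap towards the camera at (279,255). The orange jar at (155,240) stays clear. Now I turn the jar upright above the well.

Run:
```python
from h import *
jb,ja=np.load("jb.npy"); Rf=down(16.05,50); print("axis",Rf.apply(ja))
B=np.array([.5446,-.2126,.075]); pos=B-Rf.apply(jb); print(pos)
A=plan(pos+[0,0,.05],Rf,7); plan(pos,Rf,2,A)
```

```text
axis [-0.00226463  0.00238582  0.99999459]
[ 0.50454011 -0.22387004  0.16742674]
n 7 step mm 12.7 rot deg [-0.14, 7.1, 0.23]
[[0.0057, -0.0004, 0.0114], [0.0042, -0.0004, 0.012], [0.0027, -0.0005, 0.0124], [0.0012, -0.0005, 0.0127], [-0.0004, -0.0005, 0.0127], [-0.002, -0.0006, 0.0125], [-0.0035, -0.0006, 0.0122]]
n 2 step mm 25.0 rot deg [0.0, 0.0, 0.0]
[[-0.0192, -0.0, 0.0161], [-0.0192, -0.0, 0.0161]]
```

Call:
{"api": "play_rows", "payload": {"translation": [[0.006,0,0.011],[0.004,0,0.012],[0.003,-0.001,0.012],[0.001,-0.001,0.013],[0,-0.001,0.013],[-0.002,-0.001,0.013],[-0.004,-0.001,0.012],[-0.019,0,0.016],[-0.019,0,0.016],[0,0,0],[0,0,0]], "delta_rot": [[-0.1,7.1,0.2],[-0.1,7.1,0.2],[-0.1,7.1,0.2],[-0.1,7.1,0.2],[-0.2,7.1,0.3],[-0.2,7.1,0.3],[-0.2,7.1,0.2],[0,0,0],[0,0,0],[0,0,0],[0,0,0]], "grip": [0.2,0.2,0.2,0.2,0.2,0.2,0.2,0.2,0.2,0.2,0.2]}}

```text
clock: 9.93
tool_pos: [0.5213, -0.2841, 0.224]
eef_rot: [0.913, 0.147, 0.366, -0.103]
contact_force: [0.2, 0.6, -4.4]
opening: 0.677
finger_force: 45.0
```

Run:
```python
from h import *
s=r.get_state(); T=R.from_quat(s["eef_rot"]); print(s["q"].round(2),s["tool_pos"].round(4))
jb,ja=np.load("jb.npy"); b=s["tool_pos"]+T.apply(jb); ax=T.apply(ja); print("base",b,"axis",ax,"heading x",np.degrees(np.arctan2(*T.apply([1,0,0])[1::-1])), T.apply([0,1,0]))
print("offset to target",np.array([.5446,-.2126,.075])-b)
tiles=[]
yv=T.apply([0,1,0]); xv=np.cross(yv,ax)
for n in ("scene","top","wrist"):
    c=cal(n); im=r.snapshot(n); v=cv2.resize(im,None,fx=1,fy=1)
    t=np.linspace(0,6.29,40)
    for z,rr in ((.1,.028),(.076,.028)):
        P=[b+z*ax+rr*(np.cos(k)*xv+np.sin(k)*yv) for k in t]
        cv2.polylines(v,[np.round([proj(n,p,c) for p in P]).astype(np.int32)],True,(0,255,0),1)
    for z in (0,.072):
        P=[b+z*ax+.03*(i*xv+j*yv) for i,j in((-1,-1),(1,-1),(1,1),(-1,1))]
        cv2.polylines(v,[np.round([proj(n,p,c) for p in P]).astype(np.int32)],True,(255,0,255),1)
    for d in r.look_for(n,"cap")[:3]+r.look_for(n,"jar")[:3]: print(n,np.round(d["point"],3),round(d["confidence"],2))
    u=proj(n,b+.05*ax,c).astype(int); h,w=(90,100) if n!="wrist" else (180,200)
    x0=np.clip(u[0]-w//1,0,560-2*w); y0=np.clip(u[1]-h,0,420-2*h); tiles.append(cv2.resize(v[y0:y0+2*h,x0:x0+2*w],(400,360),interpolation=cv2.INTER_CUBIC))
cv2.imwrite("pics/t1.png",cv2.resize(np.hstack(tiles[:2]),(800,360)))
cv2.imwrite("pics/t1w.png",tiles[2])
```

```text
[ 1.2   0.94 -0.87  2.02 -1.    0.04  0.47] [ 0.5213 -0.2841  0.224 ]
base [ 0.54942265 -0.26571724  0.12837669] axis [ 0.11429817 -0.04110596  0.9925957 ] heading x 15.584299936020077 [ 0.3435028  -0.93563109 -0.08124223]
offset to target [-0.00482265  0.05311724 -0.05337669]
scene [ 0.559 -0.256  0.229] 0.86
scene [0.434 0.18  0.026] 0.7
scene [0.728 0.147 0.046] 0.65
scene [ 0.546 -0.24   0.163] 0.61
top [0.44  0.17  0.021] 0.89
top [ 0.556 -0.263  0.231] 0.67
top [ 0.36  -0.112  0.058] 0.81
top [ 0.548 -0.241  0.196] 0.73
wrist [0.448 0.148 0.014] 0.75
wrist [ 0.557 -0.268  0.229] 0.63
wrist [0.735 0.12  0.034] 0.18
wrist [ 0.532 -0.272  0.203] 0.72
```

View pics/t1.png

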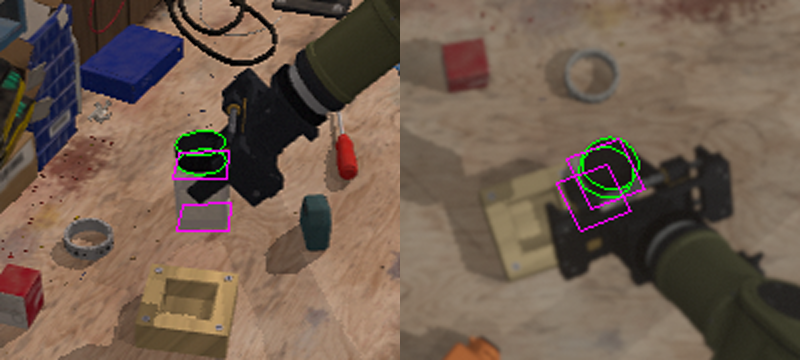

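The picture shows the jar held as predicted: outlines lie on the cap at left-tile (202,155). But the arm stopped short at joint limits (q5 = -1, q6 = 0.04), so this approach heading is not reachable. I'll fit the arm's kinematics from the recorded joint angles and poses to choose a reachable heading.

```bash
cat > fk.py <<'E'
from h import *
import itertools, json
D=[([-1.27723,.68907,-.19458,1.56532,.15731,.90247,-.21511],[.16052,.60405,.30276],[.129513,.991578,.0000547,.00001]),
([-.48,.61,-.05,1.73,.04,.79,.06],[.5218,.2373,.3027],[.46,.888,0,.001]),
([-1.16,1.04,.57,1.88,.43,.49,-.62],[.5058,.2609,.1494],[.44,.83,-.156,.304]),
([.19,.59,.32,1.89,-.28,.71,-.59],[.467,-.2388,.2963],[.988,.155,.002,-.002])]
s=r.get_state(); D.append((s["q"].tolist(),s["tool_pos"].tolist(),s["eef_rot"].tolist()))
def rz(a): return R.from_euler('z',a)
def ry(a): return R.from_euler('y',a)
def chain(q,sg):
    s1,s3,s5,s7,o=sg; f=[R.identity()]
    f.append(f[-1]*rz(s1*q[0])); f.append(f[-1]*ry(q[1])); f.append(f[-1]*rz(s3*q[2])); f.append(f[-1]*ry(q[3]))
    f.append(f[-1]*rz(s5*q[4])); f.append(f[-1]*ry(q[5])); f.append(f[-1]*rz(s7*q[6]+o)); return f
if __name__=="__main__":
    best=[]
    for sg in itertools.product((1,-1),(1,-1),(1,-1),(1,-1),np.arange(4)*np.pi/2):
        best.append((max((chain(q,sg)[-1].inv()*R.from_quat(o)).magnitude() for q,p,o in D),sg))
    best.sort(key=lambda t:t[0]); print(best[:3]); sg=best[0][1]
    # position: h z, upper arm (x,z after q2/q3), forearm (x,z after q4/q5), tool (x,z after q6)
    A=[];b=[]
    for q,p,o in D:
        f=chain(q,sg); M=[f[i].as_matrix() for i in range(8)]
        A.append(np.column_stack([M[1][:,0],[0,0,1],M[3][:,0],M[3][:,2],M[5][:,0],M[5][:,2],M[7][:,2],M[6][:,0]])); b.append(p)
    A=np.vstack(A); b=np.hstack(b); L=np.linalg.lstsq(A,b,rcond=1e-3)[0]; print(L.round(4),np.abs(A@L-b).reshape(-1,3).max(1).round(4))
    json.dump(dict(sg=sg,L=L.tolist()),open("fk.json","w"))
E
python3 fk.py
```

```text
[(0.01314728302229724, (-1, -1, -1, -1, np.float64(1.5707963267948966))), (1.2308942226112247, (-1, -1, -1, 1, np.float64(1.5707963267948966))), (1.5707963267948963, (-1, -1, -1, -1, np.float64(0.0)))]
[-0.0254  0.4274 -0.1105  0.5549  0.0006  0.3407  0.4034 -0.1232] [0.0521 0.0455 0.0163 0.0252 0.0115]
```

```bash
cat > fk2.py <<'E'
from fk import *
sg=(-1,-1,-1,-1,np.pi/2)
names="x1 y1 h x2 y2 x3 y3 z3 x4 y4 z5 x5 y5 x6 y6 z7".split()
def cols(q):
    M=[f.as_matrix() for f in chain(q,sg)]
    return np.column_stack([M[1][:,0],M[1][:,1],[0,0,1],M[2][:,0],M[2][:,1],M[3][:,0],M[3][:,1],M[3][:,2],M[4][:,0],M[4][:,1],M[5][:,2],M[5][:,0],M[5][:,1],M[6][:,0],M[6][:,1],M[7][:,2]])
def test(use):
    ix=[names.index(u) for u in use]
    A=np.vstack([cols(q)[:,ix] for q,p,o in D]); b=np.hstack([p for q,p,o in D])
    L=np.linalg.lstsq(A,b,rcond=1e-4)[0]; return np.abs(A@L-b).max(),L,use
base=["h","z3","z5","z7"]
res=[test(base+list(c)) for k in range(0,5) for c in itertools.combinations([n for n in names if n not in base],k)]
for k in range(4,9):
    for e,L,u in sorted([t for t in res if len(t[2])==k],key=lambda t:t[0])[:4]: print(round(e,4),dict(zip(u,L.round(3).tolist())))
E
python3 fk2.py
```

```text
0.0448 {'h': 0.339, 'z3': 0.568, 'z5': 0.339, 'z7': 0.263}
0.0121 {'h': 0.344, 'z3': 0.559, 'z5': 0.349, 'z7': 0.251, 'y3': -0.044}
0.0121 {'h': 0.344, 'z3': 0.559, 'z5': 0.349, 'z7': 0.251, 'y4': -0.044}
0.0163 {'h': 0.344, 'z3': 0.571, 'z5': 0.336, 'z7': 0.273, 'y1': -0.043}
0.0163 {'h': 0.344, 'z3': 0.571, 'z5': 0.336, 'z7': 0.273, 'y2': -0.043}
0.0027 {'h': 0.344, 'z3': 0.563, 'z5': 0.344, 'z7': 0.261, 'y1': -0.019, 'y4': -0.026}
0.0027 {'h': 0.344, 'z3': 0.563, 'z5': 0.344, 'z7': 0.261, 'y1': -0.019, 'y3': -0.026}
0.0027 {'h': 0.344, 'z3': 0.563, 'z5': 0.344, 'z7': 0.261, 'y2': -0.019, 'y3': -0.026}
0.0027 {'h': 0.344, 'z3': 0.563, 'z5': 0.344, 'z7': 0.261, 'y2': -0.019, 'y4': -0.026}
0.0025 {'h': 0.343, 'z3': 0.564, 'z5': 0.345, 'z7': 0.259, 'y1': -0.019, 'y4': -0.027, 'x5': 0.001}
0.0025 {'h': 0.343, 'z3': 0.564, 'z5': 0.345, 'z7': 0.259, 'y1': -0.019, 'y3': -0.027, 'x5': 0.001}
0.0025 {'h': 0.343, 'z3': 0.564, 'z5': 0.345, 'z7': 0.259, 'y2': -0.019, 'y3': -0.027, 'x5': 0.001}
0.0025 {'h': 0.343, 'z3': 0.564, 'z5': 0.345, 'z7': 0.259, 'y2': -0.019, 'y4': -0.027, 'x5': 0.001}
0.0025 {'h': 0.34, 'z3': 0.566, 'z5': 0.346, 'z7': 0.257, 'x2': -0.002, 'y2': -0.019, 'y3': -0.027, 'x5': 0.002}
0.0025 {'h': 0.34, 'z3': 0.566, 'z5': 0.346, 'z7': 0.257, 'x2': -0.002, 'y2': -0.019, 'y4': -0.027, 'x5': 0.002}
0.0025 {'h': 0.34, 'z3': 0.566, 'z5': 0.346, 'z7': 0.257, 'y1': -0.019, 'x2': -0.002, 'y3': -0.027, 'x5': 0.002}
0.0025 {'h': 0.34, 'z3': 0.566, 'z5': 0.346, 'z7': 0.257, 'y1': -0.019, 'x2': -0.002, 'y4': -0.027, 'x5': 0.002}
```

```bash
cat > ik.py <<'E'
from h import *
from fk import chain
from scipy.optimize import least_squares
sg=(-1,-1,-1,-1,np.pi/2)
lo=np.array([-3.01,-.46,-1.47,.13,-1,.04,-2.66])+.02; hi=np.array([3.01,2.08,1.51,2.56,4.14,2.09,2.66])-.02
def fk(q):
    f=chain(q,sg); return f[1].apply([0,-.019,0])+[0,0,.344]+f[3].apply([0,-.026,.563])+f[5].apply([0,0,.344])+f[7].apply([0,0,.261]),f[7]
def res(q,pos,Rt,qr,w):
    p,Rm=fk(q); return np.hstack([(p-pos)*10,(Rm.inv()*Rt).as_rotvec()*3,w*(q-qr)])
def ik(pos,Rt,q0,w=1e-3,qr=None):
    q=least_squares(res,np.clip(q0,lo,hi),bounds=(lo,hi),args=(pos,Rt,q0 if qr is None else qr,w)).x
    return q,np.linalg.norm(res(q,pos,Rt,q,0))
def follow(q,poses,w=.02):
    e=0;Q=[q]
    for p,Rt in poses: q,err=ik(p,Rt,q,w); e=max(e,err); Q.append(q)
    return np.array(Q),e
E
python3 - <<'E'
from ik import *
jb,ja=np.load("jb.npy"); rng=np.random.default_rng(0); s=r.get_state(); q0=s["q"]
for hd in (16.05,-73.95,106.05,-163.95):
    Rf=down(hd,50); pos=np.array([.5446,-.2126,.02])-Rf.apply(jb); sols=[]
    for k in range(40):
        q,e=ik(pos,Rf,rng.uniform(lo,hi),1e-4)
        if e<.01 and not any(np.abs(q-u).max()<.5 for u in sols): sols.append(q)
    print(hd,pos.round(3),len(sols)); 
    for q in sorted(sols,key=lambda q:np.abs(q-q0).max())[:5]: print("  ",q.round(2), "margin",np.minimum(q-lo,hi-q).min().round(2))
E
```

```text
16.05 [ 0.505 -0.224  0.112] 4
   [ 1.34  1.58 -1.44  2.26  2.33  0.84 -2.51] margin 0.01
   [ 0.83  1.08 -0.34  2.29  3.74  0.81  2.04] margin 0.25
   [0.06 1.55 1.18 2.33 4.07 2.07 1.09] margin 0.0
   [0.29 1.2  0.58 2.32 4.08 1.48 1.45] margin 0.04
-73.95 [ 0.533 -0.173  0.112] 5
   [-0.15  1.05  0.03  2.13  1.75  0.85  1.52] margin 0.41
   [ 0.37  1.22 -0.87  2.1   1.77  1.65  1.75] margin 0.42
   [-0.52  1.22  0.68  2.15  2.14  0.29  1.01] margin 0.23
   [-0.63  1.34  0.92  2.15  3.24  0.17 -0.13] margin 0.11
   [-0.7   1.5   1.16  2.16  4.12  0.35 -1.06] margin 0.0
106.05 [ 0.556 -0.253  0.112] 4
   [ 0.88  1.32 -0.79  1.18  0.11  1.4   0.6 ] margin 0.66
   [ 0.67  1.22 -0.23  1.2  -0.35  1.41  0.97] margin 0.63
   [ 0.43  1.25  0.32  1.22 -0.76  1.58  1.3 ] margin 0.22
   [ 1.01  1.52 -1.35  1.17  0.58  1.56  0.23] margin 0.1
-163.95 [ 0.585 -0.201  0.112] 3
   [0.08 1.27 0.12 1.06 0.23 1.62 1.93] margin 0.45
   [ 0.3   1.29 -0.48  1.04  0.64  1.8   1.63] margin 0.27
   [ 0.46  1.41 -0.98  1.02  0.98  2.04  1.42] margin 0.03
```

Run:
```python
from ik import *
jb,ja=np.load("jb.npy"); s=r.get_state(); q0=s["q"]; print(fk(q0)[0]-s["tool_pos"])
T0=R.from_quat(s["eef_rot"])
A=plan([.50,-.25,.28],down(20),6); B=plan([.53,-.26,.28],down(106.05),10,A)
Rf=down(106.05,50); pos=np.array([.5446,-.2126,.075])-Rf.apply(jb); C=plan(pos+[0,0,.05],Rf,7,B); E=plan(pos,Rf,2,C)
def seg(a,b,n):
    from scipy.spatial.transform import Slerp
    sl=Slerp([0,1],R.concatenate([a[1],b[1]])); return [(a[0]+(b[0]-a[0])*t,sl(t)) for t in np.linspace(0,1,n+1)[1:]]
S=(s["tool_pos"],T0); path=seg(S,A,6)+seg(A,B,10)+seg(B,C,7)+seg(C,E,2)
Q,e=follow(q0,path); print(e); print(Q[[0,6,16,23,25]].round(2)); print(np.abs(np.diff(Q,axis=0)).max(0).round(2))
```

```text
[-0.0008271   0.00021326 -0.00104088]
n 6 step mm 11.6 rot deg [-0.75, -7.43, -0.29]
[[0.0052, -0.0074, -0.0072], [0.0043, -0.0073, -0.0079], [0.0033, -0.0072, -0.0085], [0.0022, -0.007, -0.0089], [0.001, -0.0069, -0.0092], [-0.0001, -0.0068, -0.0094]]
n 10 step mm 3.2 rot deg [0.0, 0.0, -8.6]
[[0.0025, 0.002, 0.0], [0.0022, 0.0023, 0.0], [0.0018, 0.0026, 0.0], [0.0014, 0.0028, 0.0], [0.0009, 0.003, 0.0], [0.0005, 0.0031, 0.0], [-0.0, 0.0032, 0.0], [-0.0005, 0.0031, 0.0], [-0.0009, 0.003, 0.0], [-0.0014, 0.0028, 0.0]]
n 7 step mm 9.7 rot deg [0.0, 7.14, 0.0]
[[-0.0, 0.0038, 0.0089], [-0.0011, 0.0038, 0.0089], [-0.0022, 0.0038, 0.0087], [-0.0033, 0.0038, 0.0083], [-0.0043, 0.0038, 0.0078], [-0.0052, 0.0038, 0.0072], [-0.0061, 0.0038, 0.0065]]
n 2 step mm 25.0 rot deg [0.0, 0.0, 0.0]
[[-0.0192, 0.0, 0.0161], [-0.0192, 0.0, 0.0161]]
0.0002513659237038991
[[ 1.21  0.94 -0.87  2.02 -1.    0.04  0.47]
 [ 0.15  0.66  0.39  1.81 -0.35  0.74 -0.49]
 [ 0.41  0.67 -0.06  1.7   0.05  0.78  0.61]
 [ 0.71  1.09 -0.34  1.2  -0.31  1.51  0.85]
 [ 0.71  1.16 -0.33  1.21 -0.3   1.45  0.88]]
[0.21 0.14 0.27 0.07 0.14 0.14 0.19]
```

Call:
{"api": "play_rows", "payload": {"translation": [[0.005,-0.007,-0.007],[0.004,-0.007,-0.008],[0.003,-0.007,-0.009],[0.002,-0.007,-0.009],[0.001,-0.007,-0.009],[0,-0.007,-0.009],[0.002,0.002,0],[0.002,0.002,0],[0.002,0.003,0],[0.001,0.003,0],[0.001,0.003,0],[0,0.003,0],[0,0.003,0],[0,0.003,0],[-0.001,0.003,0],[-0.001,0.003,0],[0,0,0],[0,0,0]], "delta_rot": [[-0.8,-7.4,-0.3],[-0.8,-7.4,-0.3],[-0.8,-7.4,-0.3],[-0.7,-7.4,-0.3],[-0.7,-7.4,-0.3],[-0.7,-7.5,-0.3],[0,0,-8.6],[0,0,-8.6],[0,0,-8.6],[0,0,-8.6],[0,0,-8.6],[0,0,-8.6],[0,0,-8.6],[0,0,-8.6],[0,0,-8.6],[0,0,-8.6],[0,0,0],[0,0,0]], "grip": [0.2,0.2,0.2,0.2,0.2,0.2,0.2,0.2,0.2,0.2,0.2,0.2,0.2,0.2,0.2,0.2,0.2,0.2]}}

```text
clock: 12.62
tool_pos: [0.5282, -0.2605, 0.277]
eef_rot: [0.602, 0.798, 0.005, 0.001]
contact_force: [0.1, 1.0, -4.3]
opening: 0.675
finger_force: 45.0
```

Run:
```python
from ik import *
jb,ja=np.load("jb.npy"); s=r.get_state(); print(s["q"].round(2))
Rf=down(106.05,50); pos=np.array([.5446,-.2126,.075])-Rf.apply(jb); C=plan(pos+[0,0,.04],Rf,7); E=plan(pos,Rf,2,C)
```

```text
[ 0.38  0.67  0.    1.72 -0.02  0.75  0.68]
n 7 step mm 10.8 rot deg [0.09, 7.11, 0.02]
[[-0.0001, 0.004, 0.01], [-0.0013, 0.004, 0.0099], [-0.0025, 0.004, 0.0097], [-0.0037, 0.0041, 0.0093], [-0.0048, 0.0041, 0.0087], [-0.0058, 0.0041, 0.0081], [-0.0068, 0.0041, 0.0073]]
n 2 step mm 20.0 rot deg [0.0, 0.0, 0.0]
[[-0.0153, 0.0, 0.0129], [-0.0153, 0.0, 0.0129]]
```

Call:
{"api": "play_rows", "payload": {"translation": [[0,0.004,0.01],[-0.001,0.004,0.01],[-0.003,0.004,0.01],[-0.004,0.004,0.009],[-0.005,0.004,0.009],[-0.006,0.004,0.008],[-0.007,0.004,0.007],[-0.015,0,0.013],[-0.015,0,0.013],[0,0,0],[0,0,0]], "delta_rot": [[0.1,7.1,0],[0.1,7.1,0],[0.1,7.1,0],[0.1,7.1,0],[0.1,7.1,0],[0.1,7.1,0],[0,7.2,0],[0,0,0],[0,0,0],[0,0,0],[0,0,0]], "grip": [0.2,0.2,0.2,0.2,0.2,0.2,0.2,0.2,0.2,0.2,0.2]}}

```text
clock: 14.0
tool_pos: [0.5564, -0.2534, 0.1682]
eef_rot: [0.543, 0.726, 0.254, -0.337]
contact_force: [0.0, -0.0, -3.5]
opening: 0.674
finger_force: 45.0
```

```bash
cat > chk.py <<'E'
import sys
from h import *
s=r.get_state(); T=R.from_quat(s["eef_rot"]); print(s["q"].round(2))
jb,ja=np.load("jb.npy"); b=s["tool_pos"]+T.apply(jb); ax=T.apply(ja); yv=T.apply([0,1,0])
print("base",b.round(4),"axis",ax.round(4),"y",yv.round(4),"x heading",np.degrees(np.arctan2(yv[1],yv[0]))+90)
print("offset to well",(np.array([.5446,-.2126,.01])-b).round(4))
tiles=[]; xv=np.cross(yv,ax); t=np.linspace(0,6.29,40)
for n in ("scene","top"):
    c=cal(n); v=r.snapshot(n).copy()
    v=cv2.resize(v,None,fx=4,fy=4,interpolation=cv2.INTER_CUBIC)
    def pl(P,col): cv2.polylines(v,[np.round([proj(n,p,c)*4 for p in P]).astype(np.int32)],True,col,1)
    for z in (.1,.076): pl([b+z*ax+.028*(np.cos(k)*xv+np.sin(k)*yv) for k in t],(0,255,0))
    for z in (0,.072): pl([b+z*ax+.03*(i*xv+j*yv) for i,j in((-1,-1),(1,-1),(1,1),(-1,1))],(255,0,255))
    H=yawR(.28); 
    for w in (.056,.03225): pl([H@[i*w,j*w,.04]+[.5446,-.2126,0] for i,j in((-1,-1),(1,-1),(1,1),(-1,1))],(255,255,0))
    u=(proj(n,b+.03*ax,c)*4).astype(int); tiles.append(v[max(0,u[1]-270):u[1]+230,max(0,u[0]-200):u[0]+200][:500])
    for d in r.look_for(n,"cap_top")[:3]: print(n,np.round(d["point"],3),round(d["confidence"],2))
print("pred cap top",b+.1*ax)
m=min(t.shape[0] for t in tiles); cv2.imwrite("pics/"+sys.argv[1],np.hstack([t[:m] for t in tiles]))
E
python3 chk.py t2.png
```

```text
[ 0.69  1.15 -0.27  1.21 -0.34  1.46  0.92]
base [ 0.5452 -0.2135  0.0757] axis [-0.0051 -0.0012  1.    ] y [0.9598 0.2806 0.0023] x heading 106.29437321941529
offset to well [-0.0006  0.0009 -0.0657]
scene [0.437 0.182 0.025] 0.95
scene [ 0.542 -0.2    0.177] 0.67
top [0.433 0.173 0.023] 0.86
top [ 0.539 -0.214  0.177] 0.66
pred cap top [ 0.54467688 -0.21358973  0.17572027]
```

View pics/t2.png

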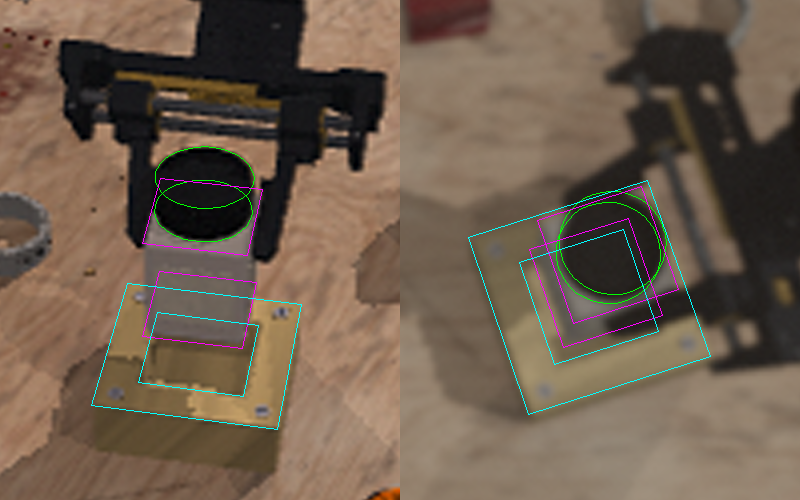

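The picture shows the jar upright over the well, with its outlines on the jar and holder edges. I'll lower it while watching the force.

Call:
{"api": "play_rows", "payload": {"translation": [[-0.011,0,0.011],[-0.011,0,0.009],[-0.008,0,0.0065],[-0.005,0,0.004],[0,0,0]], "delta_rot": [[0,0.3,0.2],[0,0,0],[0,0,0],[0,0,0],[0,0,0]], "grip": [0.2,0.2,0.2,0.2,0.2]}}

```text
clock: 14.82
tool_pos: [0.5554, -0.2527, 0.1201]
eef_rot: [0.544, 0.723, 0.255, -0.34]
contact_force: [-0.3, -1.1, -3.9]
opening: 0.673
finger_force: 45.0
```

Call:
{"api": "play_rows", "payload": {"translation": [[-0.004,0,0.003],[-0.004,0,0.003],[0,0,0]], "delta_rot": [[0,0,0],[0,0,0],[0,0,0]], "grip": [0.2,0.2,0.2]}}

```text
clock: 15.2
tool_pos: [0.5556, -0.2532, 0.1104]
eef_rot: [0.544, 0.723, 0.255, -0.34]
contact_force: [0.7, 0.5, -3.4]
opening: 0.677
finger_force: 45.0
```

Call:
{"api": "play_rows", "payload": {"translation": [[-0.004,0,0.003],[-0.002,0,0.002],[-0.001,0,0.001],[0,0,0]], "delta_rot": [[0,0,0],[0,0,0],[0,0,0],[0,0,0]], "grip": [0.2,0.2,0.2,0.2]}}

```text
clock: 15.7
tool_pos: [0.5556, -0.2531, 0.1026]
eef_rot: [0.544, 0.723, 0.255, -0.34]
contact_force: [-2.3, -1.3, 5.5]
opening: 0.677
finger_force: 45.0
```

The jar sits on the floor of the well (5.5 N upward, base height about 10 mm). I'll release and back off.

Call:
{"api": "play_rows", "payload": {"translation": [[0,0,0],[0,0,0],[0,0,0],[0,0,-0.015],[0,0,-0.025],[0,0,-0.025],[0,0,-0.025],[0,0,0]], "delta_rot": [[0,0,0],[0,0,0],[0,0,0],[0,0,0],[0,0,0],[0,0,0],[0,0,0],[0,0,0]], "grip": [0.9,0.9,0.9,0.9,0.9,0.9,0.9,0.9]}}

```text
clock: 16.7
tool_pos: [0.5756, -0.321, 0.1597]
eef_rot: [0.545, 0.724, 0.255, -0.338]
contact_force: [0.1, 0.3, 0.3]
opening: 0.951
finger_force: 0.0
```

Run:
```python
from ik import *
s=r.get_state(); print(s["q"].round(2))
A=plan([.545,-.29,.24],down(75,15),5)
B=plan([.50,-.23,.27],down(30),8,A)
```

```text
[ 0.71  1.25 -0.25  0.95 -0.31  1.65  0.92]
n 5 step mm 18.3 rot deg [-3.39, -6.85, 5.32]
[[0.0172, -0.0042, -0.0044], [0.0161, -0.0054, -0.0067], [0.0146, -0.0063, -0.0089], [0.0128, -0.007, -0.011], [0.0107, -0.0074, -0.0128]]
n 8 step mm 10.1 rot deg [-0.74, -1.78, 5.59]
[[0.0066, -0.0074, -0.0021], [0.0057, -0.0079, -0.0024], [0.0049, -0.0084, -0.0027], [0.0039, -0.0088, -0.0029], [0.003, -0.0091, -0.0032], [0.002, -0.0093, -0.0033], [0.0009, -0.0094, -0.0035], [-0.0001, -0.0094, -0.0036]]
```

Call:
{"api": "play_rows", "payload": {"translation": [[0.017,-0.004,-0.004],[0.016,-0.005,-0.007],[0.015,-0.006,-0.009],[0.013,-0.007,-0.011],[0.011,-0.007,-0.013],[0.007,-0.007,-0.002],[0.006,-0.008,-0.002],[0.005,-0.008,-0.003],[0.004,-0.009,-0.003],[0.003,-0.009,-0.003],[0.002,-0.009,-0.003],[0.001,-0.009,-0.003],[0,-0.009,-0.004],[0,0,0],[0,0,0]], "delta_rot": [[-3.4,-6.8,5.3],[-3.4,-6.8,5.3],[-3.4,-6.9,5.3],[-3.4,-6.9,5.3],[-3.4,-6.9,5.3],[-0.7,-1.8,5.6],[-0.7,-1.8,5.6],[-0.7,-1.8,5.6],[-0.7,-1.8,5.6],[-0.8,-1.8,5.6],[-0.8,-1.8,5.6],[-0.8,-1.8,5.6],[-0.8,-1.8,5.6],[0,0,0],[0,0,0]], "grip": [1,1,1,1,1,1,1,1,1,1,1,1,1,1,1]}}

```text
clock: 18.58
tool_pos: [0.5025, -0.2284, 0.269]
eef_rot: [0.965, 0.26, -0.002, 0.001]
contact_force: [-0.3, -0.2, -0.3]
opening: 1.0
finger_force: 0.0
```

```bash
cat > caps.py <<'E'
from h import *
s=r.get_state(); print(s["q"].round(2))
# standing: cap cylinder as local points about cap axis, rim at z=0
t=np.linspace(0,2*np.pi,32); CU=np.array([[.028*np.cos(k),.028*np.sin(k),z] for k in t for z in(0,.024)])
c=cal("wrist"); im=r.snapshot("wrist"); near=proj("wrist",[.5446,-.2126,.1],c); print(near)
mc=sil("wrist","cap",near); v=im.copy()
obs=[]
if mc is not None:
    obs.append(("wrist",c,[([CU],mc)]))
    cs,_=cv2.findContours(mc.astype(np.uint8),0,2); cv2.drawContours(v,cs,-1,(0,0,255),1)
cv2.imwrite("pics/w4.png",v)
for n in ("scene","top"):
    r.snapshot(n); m=sil(n,"cap",proj(n,[.5446,-.2126,.1]))
    if m is not None: obs.append((n,cal(n),[([CU],m)]))
def f3(ob):
    def f(p): return sum(1-(lambda k,m:(k&m).sum()/(k|m).sum())(mask(n,[CU],[p[0],p[1],0,p[2]],c),prs[0][1]) for n,c,prs in ob)
    q=minimize(f,[.5446,-.2126,.086],method="Nelder-Mead",options=dict(initial_simplex=np.array([[.5446,-.2126,.086],[.55,-.2126,.086],[.5446,-.207,.086],[.5446,-.2126,.092]]),xatol=1e-4,fatol=1e-4)); return q.x.round(4),round(q.fun,3)
for o in obs: print(o[0],f3([o]))
print("all",f3(obs))
E
python3 caps.py
```

```text
[ 0.09  0.68  0.42  1.84 -0.4   0.71 -0.31]
[288.42339149 155.10881006]
wrist cap 0.91 4329 [288. 158.]
wrist cap 0.73 1025 [136.  19.]
wrist cap 0.67 542 [ 7. 88.]
scene cap 0.84 477 [312. 162.]
scene cap 0.72 739 [277. 330.]
top cap 0.42 449 [188. 121.]
wrist (array([ 0.5431, -0.2125,  0.084 ]), np.float64(0.024))
scene (array([ 0.5446, -0.2137,  0.0872]), np.float64(0.044))
all (array([ 0.5439, -0.2124,  0.0887]), np.float64(0.091))
```

View pics/w4.png

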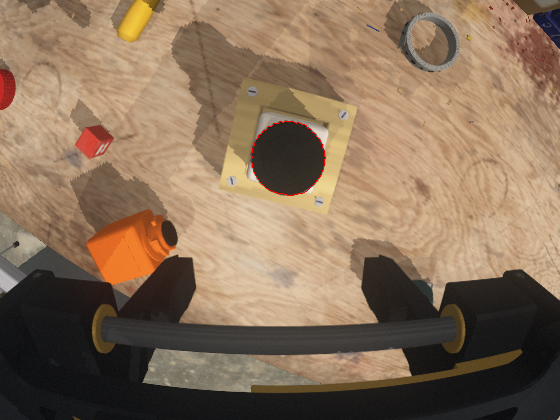

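The picture shows the jar standing in the holder with its cap at (288,158), and the fit gives the cap rim at about 86 mm as expected. Now over the cap and down.

Run:
```python
from ik import *
s=r.get_state()
A=plan([.544,-.2126,.22],down(30),3); B=plan([.544,-.2126,.151],down(30),4,A)
for h in (30,70,115): print(ik([.544,-.2126,.151],down(h),s["q"],.02))
```

```text
n 3 step mm 22.2 rot deg [0.03, 0.07, 0.02]
[[0.0148, 0.0022, 0.0164], [0.0147, 0.0022, 0.0164], [0.0147, 0.0022, 0.0164]]
n 4 step mm 17.2 rot deg [0.0, 0.0, 0.0]
[[0.0, 0.0, 0.0173], [0.0, 0.0, 0.0173], [0.0, 0.0, 0.0173], [0.0, 0.0, 0.0173]]
(array([ 0.12163306,  0.87646291,  0.30855591,  1.81955825, -0.48773121,
        0.52127877, -0.29321403]), np.float64(6.060254326543243e-05))
(array([ 0.22256449,  0.85455112,  0.1275657 ,  1.81371313, -0.20675887,
        0.48623017,  0.14085659]), np.float64(0.00013166330338241006))
(array([ 0.33287892,  0.8472503 , -0.06522668,  1.80725679,  0.10402584,
        0.49039779,  0.63411225]), np.float64(0.00022484683648820564))
```

Call:
{"api": "play_rows", "payload": {"translation": [[0.015,0.002,0.016],[0.015,0.002,0.016],[0.015,0.002,0.016],[0,0,0.018],[0,0,0.017],[0,0,0.017],[0,0,0.016],[0,0,0],[0,0,0]], "delta_rot": [[0,0.1,0],[0,0.1,0],[0,0,0],[0,0,0],[0,0,0],[0,0,0],[0,0,0],[0,0,0],[0,0,0]], "grip": [1,1,1,1,1,1,1,1,1]}}

```text
clock: 20.0
tool_pos: [0.5449, -0.2117, 0.1537]
eef_rot: [0.966, 0.259, 0.0, 0.001]
contact_force: [0.2, 0.4, -0.4]
opening: 0.999
finger_force: 0.0
```

Run:
```python
from ik import *
s=r.get_state(); print(s["q"].round(2),s["contact_force"].round(2)); plan([.544,-.2126,.1515],down(30),1)
```

```text
[ 0.11  0.88  0.31  1.82 -0.49  0.52 -0.29] [ 0.16  0.4  -0.39]
n 1 step mm 2.5 rot deg [0.12, 0.01, 0.07]
[[-0.0012, 0.0003, 0.0022]]
```

Close on the cap firmly.

Call:
{"api": "play_rows", "payload": {"translation": [[-0.001,0,0.002],[0,0,0],[0,0,0],[0,0,0],[0,0,0],[0,0,0],[0,0,0]], "delta_rot": [[0,0,0],[0,0,0],[0,0,0],[0,0,0],[0,0,0],[0,0,0],[0,0,0]], "grip": [1,0.2,0.2,0.2,0.2,0.2,0.2], "squeeze": 55}}

```text
clock: 20.88
tool_pos: [0.5441, -0.2122, 0.1515]
eef_rot: [0.966, 0.259, 0.0, 0.001]
contact_force: [0.5, -1.5, 0.5]
opening: 0.638
finger_force: 55.0
```

Call:
{"api": "play_rows", "payload": {"translation": [[0,0,0],[0,0,0],[0,0,0],[0,0,0],[0,0,0],[0,0,0],[0,0,0],[0,0,0],[0,0,0]], "delta_rot": [[0,0,-5],[0,0,-5],[0,0,-5],[0,0,-5],[0,0,-5],[0,0,-5],[0,0,-5],[0,0,-5],[0,0,0]], "grip": [0.2,0.2,0.2,0.2,0.2,0.2,0.2,0.2,0.2]}}

```text
clock: 22.0
tool_pos: [0.544, -0.2122, 0.1516]
eef_rot: [0.819, 0.574, -0.0, 0.001]
contact_force: [-0.1, -1.4, 1.9]
opening: 0.633
finger_force: 55.0
```

```bash
cat > st.py <<'E'
from h import *
s=r.get_state(); T=R.from_quat(s["eef_rot"]); x=T.apply([1,0,0]); z=T.apply([0,0,1])
print("t",s["clock"],"turned",np.degrees(np.arctan2(x[1],x[0]))-30.06,"pos",s["tool_pos"].round(4),"z",z.round(4),"F",s["contact_force"].round(1),"M",s["moment"].round(3),"q",s["q"].round(2),s["opening"])
E
python3 st.py
```

```text
t 22.0 turned 39.97652668144862 pos [ 0.544  -0.2122  0.1516] z [ 9.0e-04 -1.7e-03 -1.0e+00] F [-0.1 -1.4  1.9] M [-0.242 -0.018  0.042] q [ 0.21  0.86  0.14  1.82 -0.23  0.48  0.16] 0.6332647255037546
```

Call:
{"api": "play_rows", "payload": {"translation": [[0,0,0],[0,0,0],[0,0,0]], "delta_rot": [[0,0,-4],[0,0,-4],[0,0,-4]], "grip": [0.2,0.2,0.2]}}

```text
clock: 22.38
tool_pos: [0.5438, -0.2123, 0.1519]
eef_rot: [0.755, 0.656, -0.0, 0.001]
contact_force: [-0.6, -1.3, 6.2]
opening: 0.634
finger_force: 55.0
```

```bash
python3 st.py
```

```text
t 22.375 turned 51.97306938010088 pos [ 0.5438 -0.2123  0.1519] z [ 5.0e-04 -1.9e-03 -1.0e+00] F [-0.6 -1.3  6.2] M [-0.171  0.272 -0.327] q [ 0.24  0.85  0.09  1.82 -0.14  0.48  0.29] 0.6335874142117203
```

Call:
{"api": "play_rows", "payload": {"translation": [[0,0,0],[0,0,0]], "delta_rot": [[0,0,-3],[0,0,-3]], "grip": [0.2,0.2]}}

```text
clock: 22.62
tool_pos: [0.5439, -0.2124, 0.1527]
eef_rot: [0.719, 0.695, -0.0, 0.001]
contact_force: [-0.7, -0.1, 10.6]
opening: 0.633
finger_force: 55.0
```

```bash
python3 st.py
```

```text
t 22.625 turned 57.99356078084453 pos [ 0.5439 -0.2124  0.1527] z [ 0.0012 -0.0024 -1.    ] F [-0.7 -0.1 10.6] M [-0.089  0.386 -0.051] q [ 0.26  0.85  0.07  1.82 -0.1   0.48  0.36] 0.632798048450007
```

Call:
{"api": "play_rows", "payload": {"translation": [[0,0,0],[0,0,0]], "delta_rot": [[0,0,-2],[0,0,-2]], "grip": [0.2,0.2]}}

```text
clock: 22.88
tool_pos: [0.5441, -0.2123, 0.1527]
eef_rot: [0.694, 0.72, -0.0, 0.001]
contact_force: [-0.5, -0.5, 9.9]
opening: 0.631
finger_force: 55.0
```

```bash
python3 st.py
```

```text
t 22.875 turned 61.977683580742166 pos [ 0.5441 -0.2123  0.1527] z [ 0.0015 -0.0024 -1.    ] F [-0.5 -0.5  9.9] M [-0.082  0.331 -0.059] q [ 0.26  0.85  0.05  1.82 -0.08  0.48  0.4 ] 0.6311162882857153
```

At about 58° the turning moment fell from -0.33 to -0.05 N m and the cap pushed up (TCP +0.8 mm, +10 N), so the threads have let go. I'll lift gently as a test.

Call:
{"api": "play_rows", "payload": {"translation": [[0,0,-0.001],[0,0,-0.001],[0,0,-0.001],[0,0,0]], "delta_rot": [[0,0,0],[0,0,0],[0,0,0],[0,0,0]], "grip": [0.2,0.2,0.2,0.2]}}

```text
clock: 23.38
tool_pos: [0.5436, -0.2117, 0.1541]
eef_rot: [0.694, 0.72, -0.001, 0.0]
contact_force: [0.8, 1.3, -1.2]
opening: 0.632
finger_force: 55.0
```

```bash
python3 st.py
```

```text
t 23.375 turned 62.015947096739325 pos [ 0.5436 -0.2117  0.1541] z [-3.0e-04 -1.3e-03 -1.0e+00] F [ 0.8  1.3 -1.2] M [-0.077  0.064  0.008] q [ 0.26  0.85  0.05  1.81 -0.07  0.48  0.4 ] 0.6315544750226089
```

Call:
{"api": "play_rows", "payload": {"translation": [[0,0,-0.003],[0,0,-0.004],[0,0,-0.004],[0,0,-0.004],[0,0,-0.004],[0,0,-0.004],[0,0,-0.004],[0,0,-0.004],[0,0,-0.003],[0,0,0],[0,0,0],[0,0,0]], "delta_rot": [[0,0,0],[0,0,0],[0,0,0],[0,0,0],[0,0,0],[0,0,0],[0,0,0],[0,0,0],[0,0,0],[0,0,0],[0,0,0],[0,0,0]], "grip": [0.2,0.2,0.2,0.2,0.2,0.2,0.2,0.2,0.2,0.2,0.2,0.2]}}

```text
clock: 24.88
tool_pos: [0.5437, -0.2118, 0.1882]
eef_rot: [0.694, 0.72, -0.001, 0.0]
contact_force: [-0.9, 0.1, -0.8]
opening: 0.633
finger_force: 55.0
```

```bash
python3 st.py
python3 - <<'E'
from h import *
im=r.snapshot("scene")
for t in ("jar","jar_mouth","cap"):
    for d in r.look_for("scene",t)[:3]: print(t,np.round(d["point"],3),round(d["confidence"],2))
u=proj("scene",[.544,-.2126,.08]).astype(int); v=im[u[1]-65:u[1]+65,u[0]-80:u[0]+80]
cv2.imwrite("pics/fin.png",cv2.resize(v,None,fx=4,fy=4,interpolation=cv2.INTER_CUBIC))
E
```

```text
t 24.875 turned 62.027313662013555 pos [ 0.5437 -0.2118  0.1882] z [-0.     -0.0014 -1.    ] F [-0.9  0.1 -0.8] M [-0.088  0.104 -0.   ] q [ 0.26  0.79  0.06  1.8  -0.07  0.55  0.4 ] 0.6329831675269928
jar [ 0.536 -0.194  0.08 ] 0.85
jar [ 0.35  -0.101  0.055] 0.59
jar_mouth [ 0.356 -0.098  0.053] 0.73
jar_mouth [ 0.537 -0.195  0.08 ] 0.55
cap [ 0.54  -0.202  0.149] 0.9
cap [0.436 0.179 0.027] 0.86
cap [ 0.442 -0.01   0.029] 0.53
```

View pics/fin.png

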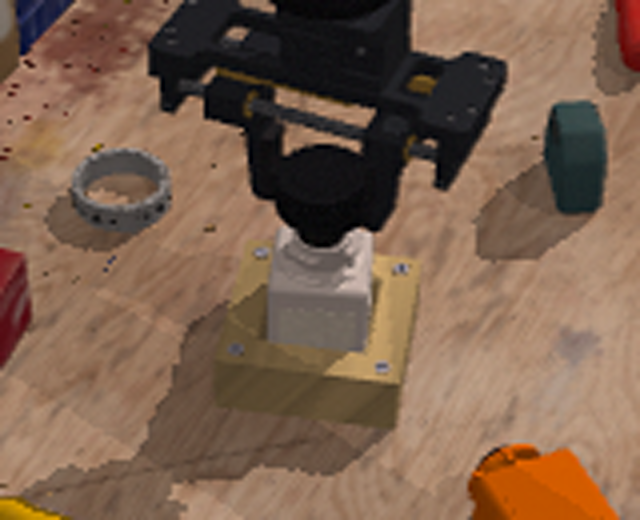

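The picture shows the jar standing in the holder with its neck bare at (320,250). The cap is held level above it at (320,190), its rim about 20 mm over the mouth by the lift. The force is only the cap's weight, so I hand it in.

```bash
python3 -c "
from plant import r
print(r.finish_job())"
```

```text
the job is handed in; nothing more can be done
None
```

The job is handed in at about 25 s: the jar stands upright in the holder, and the unscrewed cap is held level about 20 mm above its mouth. None of the other things on the bench was touched, as far as the pictures showed.

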